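# Weigh the lidded pail on the hand scale and set it on the narrow plank

## Robot

A 7-joint arm with a two-finger parallel gripper is mounted at the origin on a cart in front of the work surface, level with it; the furniture and walls round the work are solid. World frame = base frame: x ahead of the robot, y to its left, z up, the work surface at z = 0. Lengths are in mm, angles in rad, forces in N, time in s.
With the tool pointing down it reaches from about 400 to 850 mm from the base axis. Payload 4.4 kg.
Tool frame: the origin (TCP) lies between the finger pads, 19 mm behind the fingertips; this is the grasp point; z points along the fingers, y is the line along which they close (so a half turn about z gives the same grasp; the last joint's range is limited). The gripper opens to 94 mm and grips with 3 to 60 N. Pads are 16 mm wide; open, the fingers measure 119 mm over their backs; the gripper's body (75 mm by 177 mm) begins 78 mm behind the grasp point.
Start: joints at [1.133, 0.628, 0.038, 1.517, -0.027, 0.996, -0.02], TCP at [236.169, -605.592, 224.278] pointing down, gripper open.
Joint ranges: [-3.06, 3.06], [-0.37, 2.12], [-1.25, 1.32], [0.18, 2.47], [-1.1, 4.24], [0.23, 1.98], [-2.94, 2.94]. Speed limits (rad/s): [2.57, 2.57, 3.14, 3.14, 3.14, 3.14, 3.14].

## Interface

Orientations are given as a unit quaternion [w, x, y, z].
In Python, from workcell import ctrl gives the robot as it stands.
- The arm moves only by the tool servo_tool, never from a script. Its argument "commands" is a list of rows, each an object of numbers: "x", "y", "z": the shift along the tool's x, y, z in m; "roll": the turn about the tool's z in rad. In form: [{"x": .., "y": .., "z": .., "roll": ..}, ...]. A call has exactly 8 rows; each row is the pose to reach, as a shift and turn from the pose commanded when the call began, along the tool's axes at that moment; what a row does not reach only later rows make up. A row lasts 1/8 s, in which the tool goes at most 62.5 mm and 10.7 degrees, less where a joint would pass 70% of its speed; a pose out of reach is approached as far as the arm can. A call with a gripper value outside its range is refused whole. "fingers" is the opening, from -1 (shut) to 1 (fully open), set as the call begins (left out, the last holds). The fingers move at their own pace and stop on an object; "newtons" is the grip in N (left out, the last holds). Time passes only in rows, so rows that repeat a pose let the fingers close, or fill a call up. It gives the time, the measured TCP pose, the force, the opening and the grip force at its end, in the units of the state.
- ctrl.get_obs(): the state, without advancing time (a new reading comes with each control period).
- ctrl.get_image(name): name is "scene" or "top" or "wrist"; returns a dict with "color" (480x640x3 uint8, blue, green, red), "fx", "fy", "cx", "cy" (pixels), "extrinsics" (4x4, takes a point from world to camera coordinates). Camera axes: x right, y up, looking along -z (the intrinsics and any distortion apply to the point x, -y, -z); pixel columns grow to the right and rows downward; lengths in mm; the calibration is good to about 2 mm. A picture is of the moment at which its call begins. There is no depth.
- ctrl.job_done(): hands the job in; it is judged then, once.
The state is a dict: "t": time; "joint_pos": joint angles; "qvel": joint speeds; "joint_efforts": joint torques, N m; "tcp_pos": TCP position; "ee_rot": TCP orientation; "ft_force": force on the tool from outside, world axes, zero at the start; "ft_torque": the same for the moment, N m; "gripper_width": finger opening in mm; "grip_force": force on a finger pad.
Only numpy, scipy, OpenCV 4.12 (cv2) and the standard library are available. Lean on these libraries where they do the work, as an engineer would, in place of code of your own. Each camera call takes 0.05 s, during which the arm holds its last target. There are 200 camera calls.

## Task

Take the spring hand scale from its stand, catch the lidded pail's wire handle with the scale's hook, and lift until the pail hangs just clear of the worktop, about 2 cm and no more than 4, keeping it there still for a second or two so the weight can be read. Then, still on the hook, carry the pail to the narrow raised plank, set it down gently, upright and centred on it, unhook, and hang the scale back in its stand as it was. Do not touch the pail with the hand, and leave the other things where they are.

Things in the scene. Friction and masses are not known exactly. Their poses are not given: they have to be found in the camera images.
- scale: Spring hand scale, upright, 0.15 kg. Origin on its axis at the underside of its grey flange (30 x 64 x 6 mm); z up. Grey body below, 36 (x) x 22 (y) mm, to 48 mm under the origin; then a steel hook of 6 mm wire in the xz plane, on a spring: it slides straight down 5 mm per newton of load (200 N/m), at most 45 mm; its own weight adds 1.5 mm.
- scale_grip (a point): Centre of the scale's black grip block, on the axis, 26 mm above the scale's origin; axes as the scale's. Block 44 (x) x 24 (y) x 40 mm tall, standing on the flange: grip it from above across y; TCP 5 mm above this point keeps the fingertips off the flange.
- hook_seat (a point): Lowest point of the hook's wire centre line, on the axis, 105 mm below the scale's origin with no load. Tip (wire centre): 18 mm to +x, 17 mm above this point. Back bulges 17 mm to -x. Stem bends at 47 mm above. A handle wire enters from +x, its centre 23 to 39 mm above this point (31 is mid-throat), and when carried lies 6 mm above it. Axes as the scale's.
- dock: Fixed metal stand; origin on the worktop under where the scale hangs. Base 110 x 100 x 8 mm, column at x = +40 to +52 mm. Two level arms run along x to -32 mm, 10 mm wide, 36 mm clear between them, tops at 135 mm, 3 mm stops at the front. The scale's flange lies on the arms, its x along the stand's x (hook tip towards the column); it lifts out straight up and goes back the same way.
- dock_rest (a point): Point on the stand where the scale's origin rests: midway between the arms, at their top, 135 mm above the worktop. Axes as the stand's.
- pail: Round steel pail with fixed flat lid, contents unknown, 0.27 to 0.68 kg in all. Origin at the centre of its underside, z up. 76 mm across at the foot, 89 at the lid, lid top 62 mm up. A stiff 6 mm wire handle stands over it in its yz plane: uprights at y = -48 and +48 mm, straight level top 36 mm long along y, wire centre 112 mm above the origin, 47 mm of free height below it.
- handle_top (a point): Middle of the level top of the pail's wire handle (wire centre), 112 mm above the pail's underside. Axes as the pail's; the wire runs along y.
- riser: Fixed narrow wooden plank on two feet. Origin on the worktop under its centre, z up; top 60 mm (x) by 120 mm (y), 40 mm above the worktop. The pail's foot is wider (76 mm) and overhangs on both long sides.
- riser_top (a point): Centre of the plank's top face, 40 mm above the worktop. Axes as the plank's.
- salt: Bystander, to be left alone: glass salt shaker with a grey cap, 44 mm across, 90 mm tall. Origin at the centre of its underside.
- garlic: Bystander, to be left alone: garlic bulb, 60 mm across, 58 mm tall. Origin at the centre of its underside.
- moka: Bystander, to be left alone: small metal coffee pot, 99 x 63 mm, 117 mm tall. Origin at the centre of its underside.
- herb_jar: Bystander, to be left alone: glass herb jar with a dark green cap, 47 mm across, 128 mm tall. Origin at the centre of its underside.
- tub: Bystander, to be left alone: small food tub with a foil lid, 72 mm across, 71 mm tall. Origin at the centre of its underside.
- lemon: Bystander, to be left alone: yellow lemon, 71 x 53 mm, 51 mm tall. Origin at the centre of its underside.
- beans: Bystander, to be left alone: food tin, 75 mm across, 58 mm tall. Origin at the centre of its underside.

How it is judged:
By the outcome, as a careful person would: the job done as asked, in the order asked, and still so for the second after the job is handed in, with the robot touching nothing.
It also fails if it takes over 72 s, if anything falls off the work surface, if the arm or the gripper's body presses on something with over 40 N, if the wrist force passes 120 N, or if a joint passes its speed limit or range.

## Working session

There is one attempt and no reset: what is moved stays moved. The work goes in short steps, Python scripts to look and compute and a tool call to move; the robot and the scene stay as the last step left them, time stands still between calls to the robot, and variables do not carry over. Pictures are saved under pics/ and viewed, at most 10 in all, crops included, and the job is handed in when it is done.

Besides the shell and the picture viewer there is one more tool, called as name(argument=value, ...) on one line, values as JSON. servo_tool: Moves the arm, as the interface text tells. Its arguments: {"type":"object","properties":{"commands":{"type":"array","items":{"type":"object","properties":{"x":{"type":"number"},"y":{"type":"number"},"z":{"type":"number"},"roll":{"type":"number"}}}},"fingers":{"type":"number"},"newtons":{"type":"number"}},"required":["commands"]}

```bash
mkdir -p pics; ls; python3 - <<'E'
from workcell import ctrl
import cv2,numpy as np
o=ctrl.get_obs(); print(o['t'],o['tcp_pos'],o['ee_rot'],o['gripper_width'],o['ft_force'])
for n in ['scene','top']:
    im=ctrl.get_image(n); cv2.imwrite(f'pics/{n}0.png',im['color']); np.savez(f'pics/{n}0.npz',**im)
    print(n,im['fx'],im['fy'],im['cx'],im['cy'],np.round(im['extrinsics'],3).tolist(),[k for k in im])
E
```

```text
pics
0.0 [ 235.94782128 -604.99759364  223.3846714 ] [-9.04756753e-04  9.82771908e-01  1.84820244e-01 -1.91040582e-04] 94.04527541956858 [0.05504959 0.2714599  0.76485462]
scene 531.8961720750663 531.8961720750663 326.4379839900486 237.78360559149723 [[-0.803, -0.595, 0.011, 416.905], [0.399, -0.525, 0.752, -307.702], [-0.442, 0.608, 0.659, -1207.608], [0.0, 0.0, 0.0, 1.0]] ['color', 'fx', 'fy', 'cx', 'cy', 'extrinsics']
top 449.48357400198523 449.48357400198523 317.85396171499195 231.68331228773303 [[-0.027, -1.0, 0.003, -12.08], [0.97, -0.025, 0.243, -570.068], [-0.243, 0.009, 0.97, -894.932], [0.0, 0.0, 0.0, 1.0]] ['color', 'fx', 'fy', 'cx', 'cy', 'extrinsics']
```

View pics/scene0.png

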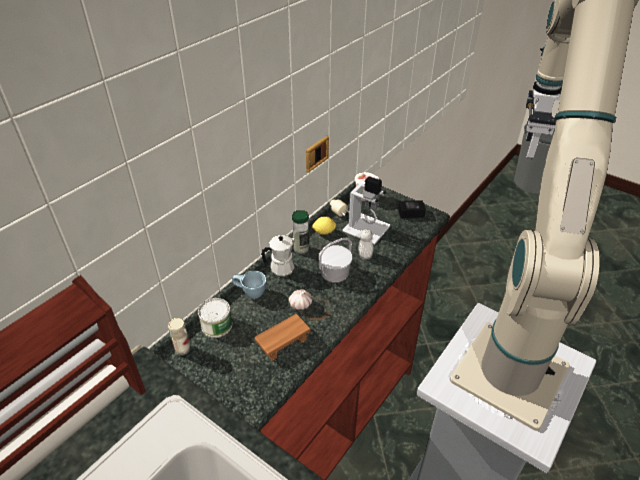

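View pics/top0.png

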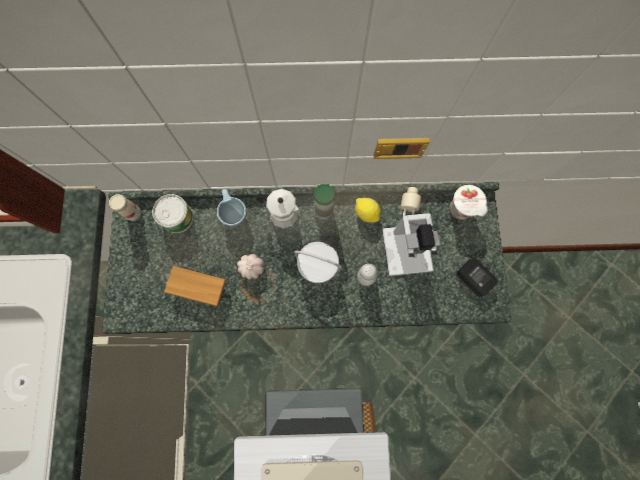

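```bash
cat > h.py <<'E'
import cv2,numpy as np
from workcell import ctrl
def snap(n,name):
    im=ctrl.get_image(n); cv2.imwrite(f'pics/{name}.png',im['color']); np.savez(f'pics/{name}.npz',**im); return im
def load(name): return dict(np.load(f'pics/{name}.npz'))
def ray(im,uv):
    E=im['extrinsics'];R=E[:3,:3];c=-R.T@E[:3,3]
    d=np.array([(uv[0]-im['cx'])/im['fx'],-(uv[1]-im['cy'])/im['fy'],-1.]); d=R.T@d
    return c,d/np.linalg.norm(d)
def onz(im,uv,z):
    c,d=ray(im,uv); return c+d*(z-c[2])/d[2]
def tri(obs):
    A=np.zeros((3,3));b=np.zeros(3);rs=[ray(*o) for o in obs]
    for c,d in rs: P=np.eye(3)-np.outer(d,d);A+=P;b+=P@c
    p=np.linalg.solve(A,b); return p,[round(float(np.linalg.norm((np.eye(3)-np.outer(d,d))@(p-c))),1) for c,d in rs]
def proj(im,p):
    q=im['extrinsics'][:3,:3]@np.asarray(p,float)+im['extrinsics'][:3,3]
    return np.array([im['cx']+im['fx']*q[0]/-q[2],im['cy']-im['fy']*q[1]/-q[2]])
def toolR(o):
    from scipy.spatial.transform import Rotation as Ro
    w,x,y,z=o['ee_rot']; return Ro.from_quat([x,y,z,w]).as_matrix()
E
python3 - <<'E'
from h import *
t=load('top0');s=load('scene0')
for n,uv,z in [('base corners',(385,228),8),('',(432,214),8),('',(434,272),8),('',(388,275),8),('grip',(427,237),181),('lid',(318,262),62),('hand',(318,259),112),('riser',(195,286),40),('salt',(368,274),0),('wireL',(297,252),112),('wireR',(340,266),112)]: print(n,np.round(onz(t,uv,z)))
print(tri([(t,(427,237)),(s,(374,185))]))
a=cv2.resize(t['color'][200:300,370:470],None,fx=4,fy=4,interpolation=cv2.INTER_CUBIC)
b=cv2.resize(s['color'][165:285,315:415],None,fx=4,fy=4,interpolation=cv2.INTER_CUBIC)[:400]
cv2.imwrite('pics/c1.png',np.hstack([a,b]))
o=ctrl.get_obs();print(np.round(toolR(o),3))
w=snap('wrist','w0');print(np.round(w['extrinsics'],3).tolist(),w['fx'],w['cx'],w['cy'])
E=w['extrinsics'];R=toolR(o);c=-E[:3,:3].T@E[:3,3];print('cam in tool',R.T@(c-o['tcp_pos']),'axis',R.T@(-E[2,:3]))
E
```

```text
base corners [ 590. -182.    8.]
 [ 620. -293.    8.]
 [ 485. -285.    8.]
 [ 481. -182.    8.]
grip [ 526. -232.  181.]
lid [505. -26.  62.]
hand [502. -26. 112.]
riser [464. 240.  40.]
salt [ 486. -138.    0.]
wireL [518.  17. 112.]
wireR [487. -69. 112.]
(array([ 532.08090795, -238.20455504,  156.35119601]), [0.3, 0.3])
[[ 0.932  0.363 -0.001]
 [ 0.363 -0.932  0.002]
 [-0.    -0.002 -1.   ]]
[[0.363, -0.932, -0.001, -649.539], [0.895, 0.349, -0.279, 29.403], [0.26, 0.1, 0.96, -392.599], [0.0, 0.0, 0.0, 1.0]] 392.9369485275539 315.9850992395064 238.25946306168302
cam in tool [  80.86680455    0.24525961 -161.0954606 ] axis [-2.79067346e-01  4.54932957e-04  9.60271425e-01]
```

View pics/c1.png

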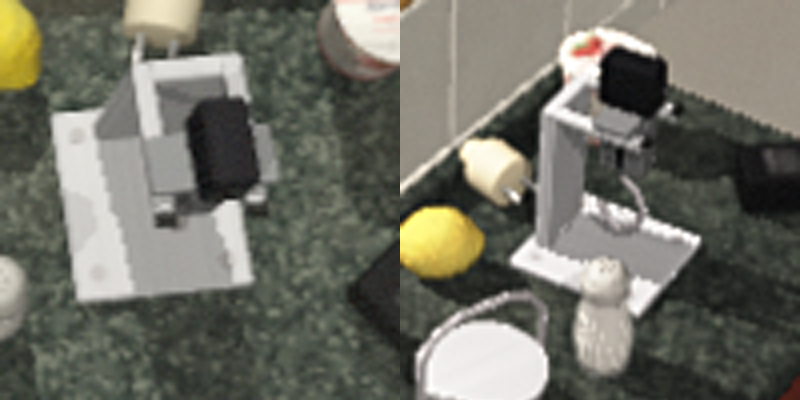

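The top crop shows the stand with its column towards image top (+x world) and the black grip at about pixel (427,237). The pail wire runs from (297,252) to (340,266). I'll move over the stand to get wrist views.

servo_tool(commands=[{"x":0.03,"y":-0.02,"z":-0.02,"roll":0.03},{"x":0.08,"y":-0.05,"z":-0.04,"roll":0.06},{"x":0.13,"y":-0.083,"z":-0.06,"roll":0.1},{"x":0.18,"y":-0.116,"z":-0.077,"roll":0.14},{"x":0.23,"y":-0.15,"z":-0.077,"roll":0.17},{"x":0.28,"y":-0.183,"z":-0.077,"roll":0.2},{"x":0.32,"y":-0.208,"z":-0.077,"roll":0.22},{"x":0.337,"y":-0.218,"z":-0.077,"roll":0.23}], fingers=1)

```text
t: 1.15
tcp_pos: [472.8, -276.5, 301.1]
ee_rot: [-0.001, 0.997, 0.073, 0.0]
ft_force: [-0.1, -1.0, -0.5]
gripper_width: 94.1
grip_force: 0.0
```

```bash
python3 - <<'E'
from h import *
o=ctrl.get_obs();print(o['t'],o['tcp_pos'],np.round(toolR(o),3).tolist(),o['qvel'].round(3) if hasattr(o['qvel'],'round') else o['qvel'])
snap('wrist','w1')
E
```

```text
1.15 [ 472.80151938 -276.5207458   301.08930227] [[0.989, 0.146, 0.0], [0.146, -0.989, 0.002], [0.001, -0.001, -1.0]] [-0.24   0.029  0.021 -0.049  0.026  0.019 -0.353]
```

servo_tool(commands=[{"x":0.01,"y":-0.006,"z":0},{"x":0.025,"y":-0.015,"z":0},{"x":0.04,"y":-0.024,"z":0},{"x":0.055,"y":-0.033,"z":0},{"x":0.06,"y":-0.04,"z":0},{"x":0.06,"y":-0.04,"z":0},{"x":0.06,"y":-0.04,"z":0},{"x":0.06,"y":-0.04,"z":0}])

```text
validation failed for argument at $.co...
```

```bash
python3 - <<'E'
from h import *
o=ctrl.get_obs();print(o['t'],o['tcp_pos'],np.round(toolR(o),3).tolist(),o['ft_force'])
snap('wrist','w2')
a=load('w1')['color'];b=load('w2')['color']
cv2.imwrite('pics/w12.png',np.hstack([a[:,120:520],b[:,120:520]]))
E
```

```text
1.2 [ 474.0675741  -275.05911065  301.01650239] [[0.989, 0.147, 0.001], [0.147, -0.989, 0.003], [0.002, -0.002, -1.0]] [ 2.28773145  1.73507434 -0.44308093]
```

View pics/w12.png

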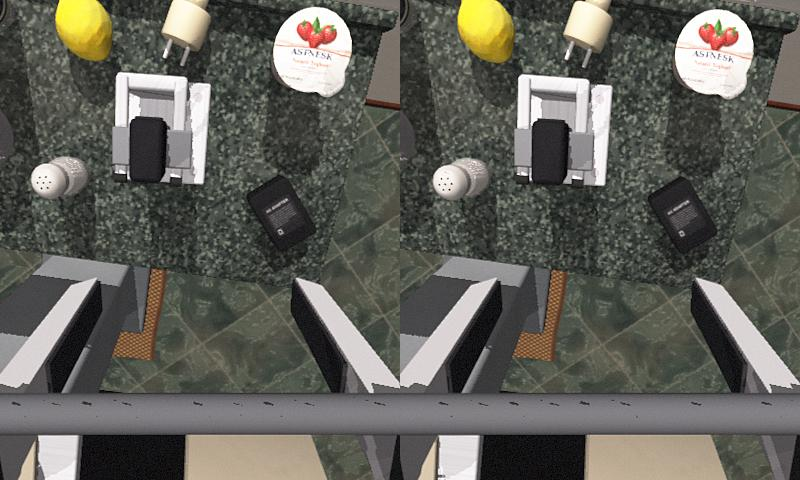

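servo_tool(commands=[{"x":0.01,"y":-0.006,"z":0,"roll":0},{"x":0.025,"y":-0.015,"z":0,"roll":0},{"x":0.04,"y":-0.024,"z":0,"roll":0},{"x":0.055,"y":-0.033,"z":0,"roll":0},{"x":0.06,"y":-0.04,"z":0,"roll":0},{"x":0.06,"y":-0.04,"z":0,"roll":0},{"x":0.06,"y":-0.04,"z":0,"roll":0},{"x":0.06,"y":-0.04,"z":0,"roll":0}])

```text
t: 2.25
tcp_pos: [524.2, -232.7, 301.4]
ee_rot: [0.0, 0.998, 0.07, -0.0]
ft_force: [0.9, -0.1, -0.6]
gripper_width: 94.3
grip_force: 0.0
```

```bash
python3 - <<'E'
from h import *
o=ctrl.get_obs();print(o['t'],o['tcp_pos'],np.round(toolR(o),3).tolist(),o['ft_force'])
w3=snap('wrist','w3');w2=load('w2')
def dark(im,box):
    x0,y0,x1,y1=box;g=im['color'][y0:y1,x0:x1].max(2);m=(g<45).astype('uint8')
    m=cv2.morphologyEx(m,cv2.MORPH_OPEN,np.ones((7,7)))
    n,l,st,c=cv2.connectedComponentsWithStats(m);i=1+np.argmax(st[1:,4])
    cs=cv2.findContours((l==i).astype('uint8'),0,1)[0];r=cv2.minAreaRect(cs[0])
    return st[i]+np.array([x0,y0,0,0,0]),c[i]+[x0,y0],r
print(dark(w2,(220,90,320,200)))
a=w2['color'][60:200,220:340];p=proj(w3,onz(w2,(270,150),180));print(p)
u,v=p.astype(int);b=w3['color'][v-90:v+50,u-50:u+70]
print(dark(w3,(u-50,v-60,u+50,v+50)), u-50,v-90)
f=lambda q:cv2.resize(q,(400,467),interpolation=cv2.INTER_CUBIC)
cv2.imwrite('pics/w23.png',np.hstack([f(a),f(b)]))
E
```

```text
2.25 [ 524.21876869 -232.67349896  301.38497446] [[0.99, 0.14, -0.0], [0.14, -0.99, -0.0], [-0.0, 0.0, -1.0]] [ 0.91827555 -0.06051699 -0.64488185]
(array([279, 150,   9,  27, 211]), array([283.08056872, 163.25118483]), ((63.0, 73.0), (26.0, 8.0), 90.0))
[318.53174975 226.63879622]Traceback (most recent call last):
  File "<stdin>", line 13, in <module>
  File "<stdin>", line 7, in dark
    return _wrapfunc(a, 'argmax', axis=axis, out=out, **kwds)
    return bound(*args, **kwds)
ValueError: attempt to get argmax of an empty sequence
```

```bash
python3 - <<'E'
from h import *
w3=load('w3');w2=load('w2')
a=w2['color'][60:200,220:340];b=w3['color'][130:270,255:375]
f=lambda q:cv2.resize(q,(400,467),interpolation=cv2.INTER_CUBIC)
cv2.imwrite('pics/w23.png',np.hstack([f(a),f(b)]))
print(w2['color'][150,[250,255,260,265,270,275,280,285,290]].tolist())
E
```

```text
[[173, 170, 176], [44, 37, 47], [46, 41, 44], [46, 46, 43], [46, 44, 42], [53, 44, 48], [39, 33, 39], [3, 9, 1], [77, 80, 79]]
```

View pics/w23.png

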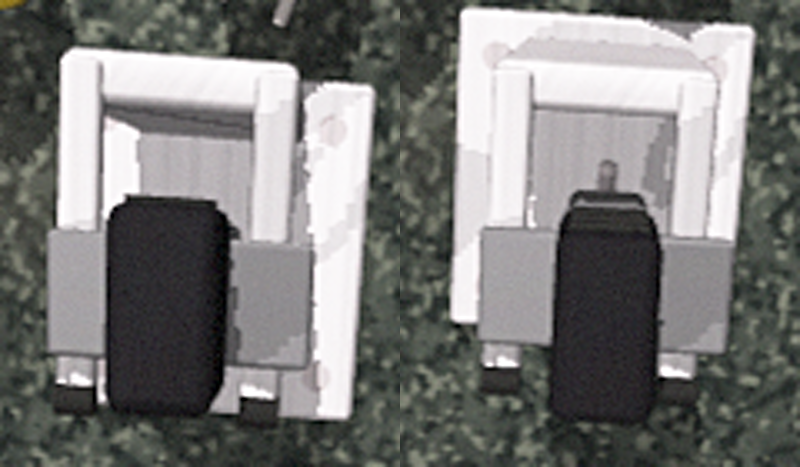

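The crop shows the grey flange with its four corners clear in both views and the black grip over its middle; hook and column lie towards image top. I'll triangulate the corners.

```bash
python3 - <<'E'
from h import *
w3=load('w3');w2=load('w2')
A=[(50,229),(312,244),(308,366),(49,352)];B=[(82,228),(333,240),(326,353),(78,342)]
P=[]
for a,b in zip(A,B):
    ua=((a[0]+.5)*.3-.5+220,(a[1]+.5)*.29979-.5+60);ub=((b[0]+.5)*.3-.5+255,(b[1]+.5)*.29979-.5+130)
    p,r=tri([(w2,ua),(w3,ub)]);print(np.round(p,1),r,np.round(onz(w3,ub,141),1),np.round(onz(w2,ua,141),1));P.append(onz(w3,ub,141))
P=np.array(P);c=P.mean(0);y=(P[0]+P[3]-P[1]-P[2])/2;x=(P[0]+P[1]-P[2]-P[3])/2
print('c',c,'len',np.linalg.norm(x),np.linalg.norm(y),'yaw',np.degrees(np.arctan2(x[1],x[0])),np.degrees(np.arctan2(-y[0],y[1])))
o=ctrl.get_obs();R=toolR(o);print('tcp',o['tcp_pos'],'yaw',np.degrees(np.arctan2(R[1,0],R[0,0])),'tool delta',R.T@(np.array([c[0],c[1],166])-o['tcp_pos']))
t=load('top0');print(proj(t,[505,-26,62]))
# base corners w3 crop at z=8
for b in [(62,10),(353,27),(320,467)]: print(onz(w3,(b[0]*.3+255,b[1]*.3+130),8))
E
```

```text
[ 541.8 -200.   139.2] [0.1, 0.1] [ 542.1 -200.   141. ] [ 541.9 -200.4  141. ]
[ 547.7 -262.2  140.6] [0.1, 0.1] [ 547.8 -262.2  141. ] [ 547.6 -262.1  141. ]
[ 519.3 -265.2  142.6] [0.1, 0.1] [ 518.8 -265.3  141. ] [ 519.2 -265.3  141. ]
[ 513.1 -202.6  141.4] [0.3, 0.3] [ 512.8 -202.4  141. ] [ 513.2 -202.7  141. ]
c [ 530.38692612 -232.48514537  141.        ] len 29.2920906188482 62.85431874115925 yaw 5.31255919973936 5.309379746086237
tcp [ 524.30467333 -232.5578889   301.38807174] yaw 8.066552379985884 tool delta [  6.04048803   0.74238625 135.3879257 ]
[318.1281366  262.02539073]
[ 588.43484179 -176.46809992    8.        ]
[ 596.59866915 -274.01884386    8.        ]
[ 439.25884285 -288.94188664    8.        ]
```

servo_tool(commands=[{"x":0.006,"y":0.0007,"z":0.01,"roll":0.048},{"x":0.006,"y":0.0007,"z":0.035,"roll":0.048},{"x":0.006,"y":0.0007,"z":0.065,"roll":0.048},{"x":0.006,"y":0.0007,"z":0.095,"roll":0.048},{"x":0.006,"y":0.0007,"z":0.115,"roll":0.048},{"x":0.006,"y":0.0007,"z":0.127,"roll":0.048},{"x":0.006,"y":0.0007,"z":0.135,"roll":0.048},{"x":0.006,"y":0.0007,"z":0.135,"roll":0.048}], fingers=1)

```text
t: 3.3
tcp_pos: [530.7, -231.9, 166.2]
ee_rot: [-0.0, 0.999, 0.047, -0.0]
ft_force: [0.3, 0.7, -1.1]
gripper_width: 93.9
grip_force: 0.0
```

servo_tool(commands=[{"x":0,"y":0,"z":0,"roll":0},{"x":0,"y":0,"z":0,"roll":0},{"x":0,"y":0,"z":0,"roll":0},{"x":0,"y":0,"z":0,"roll":0},{"x":0,"y":0,"z":0,"roll":0},{"x":0,"y":0,"z":0,"roll":0},{"x":0,"y":0,"z":0,"roll":0},{"x":0,"y":0,"z":0,"roll":0}], fingers=-1, newtons=35)

```text
t: 4.3
tcp_pos: [530.7, -231.8, 166.3]
ee_rot: [-0.0, 0.999, 0.047, -0.0]
ft_force: [-0.3, -0.2, -0.1]
gripper_width: 24.0
grip_force: 35.0
```

```bash
python3 - <<'E'
from h import *
o=ctrl.get_obs();R=toolR(o);print(o['t'],o['tcp_pos'],np.degrees(np.arctan2(R[1,0],R[0,0])),o['ft_force'],o['gripper_width'],o['grip_force'])
E
```

```text
4.3 [ 530.72032232 -231.82859154  166.26702139] 5.374207506449277 [-0.26167137 -0.22986179 -0.1493933 ] 24.004655371898973 34.986644983291626
```

servo_tool(commands=[{"x":0,"y":0,"z":-0.004,"roll":0},{"x":0,"y":0,"z":-0.014,"roll":0},{"x":0,"y":0,"z":-0.034,"roll":0},{"x":0,"y":0,"z":-0.06,"roll":0},{"x":0,"y":0,"z":-0.09,"roll":0},{"x":0,"y":0,"z":-0.12,"roll":0},{"x":0,"y":0,"z":-0.142,"roll":0},{"x":0,"y":0,"z":-0.15,"roll":0}])

```text
t: 5.3
tcp_pos: [531.3, -232.1, 318.2]
ee_rot: [0.001, 0.999, 0.047, 0.001]
ft_force: [0.1, 0.9, -1.7]
gripper_width: 23.9
grip_force: 35.0
```

servo_tool(commands=[{"x":-0.003,"y":-0.01,"z":0,"roll":0.03},{"x":-0.013,"y":-0.04,"z":0,"roll":0.1},{"x":-0.025,"y":-0.08,"z":0,"roll":0.17},{"x":-0.038,"y":-0.125,"z":0,"roll":0.24},{"x":-0.05,"y":-0.17,"z":0,"roll":0.31},{"x":-0.062,"y":-0.206,"z":0,"roll":0.38},{"x":-0.07,"y":-0.23,"z":0,"roll":0.425},{"x":-0.072,"y":-0.238,"z":0,"roll":0.443}])

```text
t: 6.3
tcp_pos: [435.9, -0.3, 316.1]
ee_rot: [-0.0, 0.985, -0.173, -0.0]
ft_force: [0.2, -0.9, -1.4]
gripper_width: 23.3
grip_force: 35.0
```

```bash
python3 - <<'E'
from h import *
o=ctrl.get_obs();R=toolR(o);print(o['t'],o['tcp_pos'],np.degrees(np.arctan2(R[1,0],R[0,0])),o['ft_force'],o['gripper_width'],o['grip_force'])
w=snap('wrist','w4'); o=ctrl.get_obs();print(o['tcp_pos'])
s=snap('scene','s4');t=snap('top','t4')
u,v=proj(t,[503,-26,80]).astype(int);u2,v2=proj(s,[503,-26,80]).astype(int);print(u,v,u2,v2)
f=lambda q:cv2.resize(q,(300,300),interpolation=cv2.INTER_CUBIC)
col=np.vstack([f(t['color'][v-40:v+40,u-40:u+40]),f(s['color'][v2-40:v2+40,u2-40:u2+40])])
cv2.imwrite('pics/m4.png',np.hstack([cv2.resize(w['color'][:, 70:570],(500,480)),np.zeros((480,0,3),'uint8'),]) if 0 else np.hstack([np.vstack([w['color'][:,70:570],np.zeros((120,500,3),'uint8')]),col]))
E
```

```text
6.3 [ 4.35885989e+02 -3.42236846e-01  3.16118738e+02] -19.890274961012597 [ 0.23059521 -0.92161218 -1.35679828] 23.33446213959972 34.98582065105438
[ 4.36112314e+02 -1.96129556e-01  3.16153035e+02]
318 261 337 250
```

View pics/m4.png

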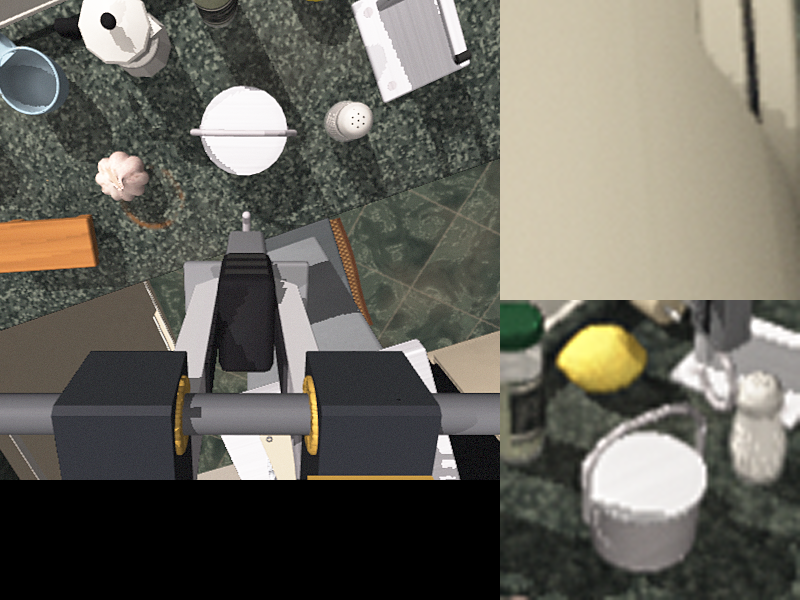

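The wrist view (crop x+70) shows the wire as a level band at row ≈132, from x=190 to 297 over the lid centred near (244,131). The hook tip is at (247,215), facing it. Next I'll measure it precisely.

```bash
python3 - <<'E'
from h import *
w=load('w4');t=load('top0')
def lid(im,c,r,thr):
    g=im['color'].min(2);m=np.zeros(g.shape,'uint8');cv2.circle(m,c,r,1,-1)
    m=((g>thr)&(m>0)).astype('uint8');m=cv2.morphologyEx(m,cv2.MORPH_CLOSE,np.ones((9,9)))
    cs=max(cv2.findContours(m,0,1)[0],key=cv2.contourArea);return cv2.fitEllipse(cv2.convexHull(cs))
e=lid(w,(314,131),60,190);print(e,onz(w,e[0],62));e2=lid(t,(318,262),26,190);print(e2,onz(t,e2[0],62))
print('tri lid',tri([(w,e[0]),(t,e2[0])]))
g=w['color'].min(2).astype(int)
for c in [272,285,314,343,356]: print(c,g[118:146,c].tolist())
gt=t['color'].min(2).astype(int)
for c in [308,313,318,323,328]: print(c,gt[240:285,c].tolist())
E
```

```text
((312.7657165527344, 130.10382080078125), (86.33295440673828, 95.01847076416016), 92.2076187133789) [507.54629711 -23.55315598  62.        ]
((317.6543884277344, 261.520263671875), (38.6361083984375, 40.35372543334961), 145.75868225097656) [506.11736283 -25.02005563  62.        ]
tri lid (array([507.3910488, -24.2682351,  55.4211076]), [0.8, 0.8])
272 [210, 211, 232, 240, 239, 253, 249, 250, 234, 237, 245, 223, 233, 243, 237, 215, 169, 140, 232, 244, 186, 195, 190, 163, 150, 133, 85, 35]
285 [248, 250, 250, 250, 250, 249, 249, 249, 248, 248, 243, 233, 233, 243, 241, 224, 192, 137, 192, 255, 250, 248, 250, 250, 249, 250, 250, 248]
314 [248, 248, 249, 250, 249, 247, 248, 249, 248, 247, 247, 244, 222, 240, 241, 225, 191, 141, 167, 255, 250, 248, 249, 248, 247, 248, 249, 247]
343 [247, 247, 248, 247, 248, 247, 246, 246, 246, 246, 245, 243, 212, 218, 211, 193, 155, 121, 167, 255, 247, 247, 247, 246, 246, 245, 247, 248]
356 [55, 82, 97, 98, 131, 174, 194, 203, 222, 229, 228, 231, 187, 151, 118, 93, 86, 81, 124, 206, 197, 158, 149, 132, 57, 46, 47, 49]
308 [90, 75, 69, 145, 188, 207, 208, 2
[... 384 characters left out ...]
18, 219, 217, 137, 59, 53]
318 [75, 110, 199, 206, 204, 216, 219, 218, 216, 218, 218, 217, 217, 219, 219, 216, 204, 193, 160, 208, 215, 216, 218, 219, 219, 221, 221, 222, 218, 219, 218, 218, 217, 217, 218, 216, 218, 219, 219, 215, 215, 217, 164, 82, 65]
323 [55, 52, 127, 198, 209, 214, 215, 217, 217, 217, 216, 217, 218, 217, 218, 219, 217, 207, 202, 185, 176, 210, 215, 217, 218, 218, 219, 219, 221, 219, 219, 218, 217, 217, 218, 217, 217, 216, 216, 217, 214, 189, 109, 68, 61]
328 [54, 53, 58, 51, 92, 144, 209, 214, 215, 216, 217, 215, 214, 217, 216, 213, 216, 217, 217, 192, 177, 153, 167, 208, 216, 218, 219, 218, 219, 220, 220, 221, 219, 217, 216, 214, 216, 211, 214, 182, 105, 62, 64, 64, 58]
```

```bash
python3 - <<'E'
from h import *
w=load('w4');t=load('top0')
print(onz(w,(312.8,132.8),112), onz(t,(318,257.2),112))
# wire endpoints in wrist: 260..367
a=onz(w,(272,133),112);b=onz(w,(356,133),112);d=a-b;print('yaw wrist',np.degrees(np.arctan2(-d[0],d[1])))
a=onz(t,(308,254),112);b=onz(t,(328,260.5),112);d=a-b;print('yaw top',np.degrees(np.arctan2(-d[0],d[1])))
# height: intersect wrist wire plane w/ top rays
c,d0=ray(w,(272,132.9));_,d1=ray(w,(356,132.9));n=np.cross(d0,d1)
for uv in [(313,255.6),(318,257.2),(323,259)]:
    c2,e=ray(t,uv);print('pt',c2+e*((c-c2)@n)/(e@n))
s=load('scene0');print('scene proj of (504,-24,112)',proj(s,[504,-24,112]),'w4',proj(w,[506,-24,112]))
a=cv2.resize(s['color'][225:290,305:365],(600,650)[:2],interpolation=cv2.INTER_CUBIC)
o=ctrl.get_obs();R=toolR(o)
# hook tip px ~ (317,215): tip z = tcp-31.3-106.5+17
print('hook tip axis',onz(w,(317,216),o['tcp_pos'][2]-31.3-106.5+17),'expected',o['tcp_pos']+R@[18,0,0],o['t'])
E
```

```text
[505.90275758 -23.41383465 112.        ] [505.91258445 -25.60318934 112.        ]
yaw wrist -19.926941712099815
yaw top -19.785037969895583
pt [508.73553553 -15.58264535 115.76896126]
pt [505.12331939 -25.56977675 116.13649137]
pt [501.46768218 -35.55646111 114.59434803]
scene proj of (504,-24,112) [337.12560918 241.54171048] w4 [313.37631459 132.46415389]
hook tip axis [450.81789603  -7.29401851 195.41484605] expected [453.94306754  -8.4110842  316.22067472] 6.45
```

servo_tool(commands=[{"x":0,"y":-0.001,"z":0.006,"roll":0},{"x":0,"y":-0.001,"z":0.02,"roll":0},{"x":0,"y":-0.001,"z":0.04,"roll":0},{"x":0,"y":-0.001,"z":0.06,"roll":0},{"x":0,"y":-0.001,"z":0.078,"roll":0},{"x":0,"y":-0.001,"z":0.09,"roll":0},{"x":0,"y":-0.001,"z":0.096,"roll":0},{"x":0,"y":-0.001,"z":0.0975,"roll":0}])

```text
t: 7.45
tcp_pos: [437.2, -0.9, 218.6]
ee_rot: [0.0, 0.985, -0.174, -0.0]
ft_force: [0.5, 0.1, -1.4]
gripper_width: 23.6
grip_force: 35.0
```

servo_tool(commands=[{"x":0.003,"y":0,"z":0,"roll":0},{"x":0.008,"y":0,"z":0,"roll":0},{"x":0.015,"y":0,"z":0,"roll":0},{"x":0.022,"y":0,"z":0,"roll":0},{"x":0.029,"y":0,"z":0,"roll":0},{"x":0.034,"y":0,"z":0,"roll":0},{"x":0.037,"y":0,"z":0,"roll":0},{"x":0.038,"y":0,"z":0,"roll":0}])

```text
t: 8.45
tcp_pos: [472.8, -13.7, 218.7]
ee_rot: [0.0, 0.985, -0.174, -0.0]
ft_force: [0.7, 0.3, -0.8]
gripper_width: 23.8
grip_force: 35.0
```

```bash
python3 - <<'E'
from h import *
o=ctrl.get_obs();R=toolR(o);print(o['t'],o['tcp_pos'],np.degrees(np.arctan2(R[1,0],R[0,0])),o['ft_force'],o['gripper_width'])
print('wire rel to TCP in tool axes',R.T@(np.array([506,-24.5,112])-o['tcp_pos']))
w=snap('wrist','w5');s=snap('scene','s5')
f=cv2.resize(s['color'][190:280,290:370],(480,540),interpolation=cv2.INTER_CUBIC)
g=cv2.resize(w['color'][60:300,240:382],(320,540),interpolation=cv2.INTER_CUBIC)
cv2.imwrite('pics/m5.png',np.hstack([f,g]))
E
```

```text
8.45 [472.84467095 -13.72461963 218.72143842] -20.0121028417056 [ 0.74487152  0.28477216 -0.75618076] 23.755105908263253
wire rel to TCP in tool axes [ 34.86125884  -1.22702045 106.71474658]
```

View pics/m5.png

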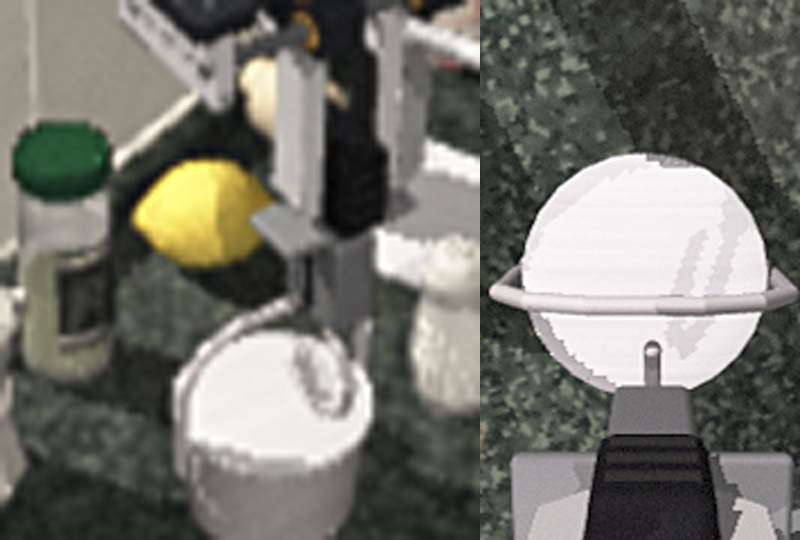

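The wrist half shows the hook tip at (652,345), below the wire at row ≈297 and centred on it; the scene half shows the flange over the pail with the hook entering under the handle, which is clear. I'll continue in.

servo_tool(commands=[{"x":0.003,"y":-0.001,"z":0,"roll":0},{"x":0.007,"y":-0.001,"z":0,"roll":0},{"x":0.013,"y":-0.001,"z":0,"roll":0},{"x":0.019,"y":-0.001,"z":0,"roll":0},{"x":0.025,"y":-0.001,"z":0,"roll":0},{"x":0.03,"y":-0.001,"z":0,"roll":0},{"x":0.033,"y":-0.001,"z":0,"roll":0},{"x":0.034,"y":-0.001,"z":0,"roll":0}])

```text
t: 9.55
tcp_pos: [505.2, -24.4, 218.7]
ee_rot: [-0.0, 0.985, -0.174, -0.0]
ft_force: [-0.1, -0.1, -1.5]
gripper_width: 23.7
grip_force: 35.0
```

```bash
python3 - <<'E'
from h import *
o=ctrl.get_obs();R=toolR(o);print(o['t'],o['tcp_pos'],o['ft_force'],o['gripper_width'])
print('wire rel to TCP in tool axes',R.T@(np.array([506,-24.5,112])-o['tcp_pos']))
w=snap('wrist','w6');w4=load('w4')
u,v=proj(w,[506,-24.5,112]);print(u,v)
g=w['color'].min(2).astype(int)
for c in (int(u)-25,int(u)-8,int(u),int(u)+25): print(c,int(v)-16,g[int(v)-16:int(v)+16,c].tolist())
E
```

```text
9.55 [505.21249967 -24.41798954 218.73115024] [-0.09348001 -0.12783788 -1.4690474 ] 23.71352255072273
wire rel to TCP in tool axes [  0.77750937  -0.19167078 106.7310829 ]
314.6918899069556 241.9323988450903
289 225 [242, 243, 244, 244, 244, 246, 244, 245, 245, 245, 246, 248, 248, 246, 188, 217, 229, 235, 234, 214, 196, 156, 186, 251, 245, 245, 242, 243, 241, 242, 241, 244]
306 225 [239, 241, 243, 243, 245, 246, 176, 100, 109, 115, 115, 115, 112, 116, 113, 118, 116, 115, 112, 117, 116, 114, 114, 117, 114, 117, 122, 116, 12, 42, 48, 50]
314 225 [187, 185, 183, 181, 180, 181, 137, 107, 109, 111, 114, 113, 112, 117, 117, 112, 111, 115, 112, 111, 116, 115, 110, 115, 116, 114, 123, 114, 17, 38, 43, 54]
339 225 [237, 239, 242, 241, 240, 241, 239, 237, 240, 242, 243, 241, 243, 240, 192, 202, 227, 232, 239, 223, 201, 166, 136, 168, 165, 175, 232, 248, 247, 246, 231, 215]
```

servo_tool(commands=[{"x":0,"y":0,"z":-0.004,"roll":0},{"x":0,"y":0,"z":-0.01,"roll":0},{"x":0,"y":0,"z":-0.016,"roll":0},{"x":0,"y":0,"z":-0.021,"roll":0},{"x":0,"y":0,"z":-0.025,"roll":0},{"x":0,"y":0,"z":-0.029,"roll":0},{"x":0,"y":0,"z":-0.032,"roll":0},{"x":0,"y":0,"z":-0.034,"roll":0}])

```text
t: 10.6
tcp_pos: [505.1, -24.3, 252.8]
ee_rot: [-0.0, 0.985, -0.174, -0.0]
ft_force: [0.1, 0.4, -4.0]
gripper_width: 23.8
grip_force: 35.0
```

servo_tool(commands=[{"x":0,"y":0,"z":-0.001,"roll":0},{"x":0,"y":0,"z":-0.002,"roll":0},{"x":0,"y":0,"z":-0.0035,"roll":0},{"x":0,"y":0,"z":-0.005,"roll":0},{"x":0,"y":0,"z":-0.0065,"roll":0},{"x":0,"y":0,"z":-0.008,"roll":0},{"x":0,"y":0,"z":-0.009,"roll":0},{"x":0,"y":0,"z":-0.01,"roll":0}])

```text
t: 11.6
tcp_pos: [504.9, -24.4, 262.7]
ee_rot: [0.0, 0.985, -0.174, -0.0]
ft_force: [0.5, 0.6, -5.2]
gripper_width: 23.9
grip_force: 35.0
```

```bash
cat > st.py <<'E'
from h import *
import sys
F=[]
w=snap('wrist',sys.argv[1])
for i in range(5):
    o=ctrl.get_obs();F.append(o['ft_force'])
R=toolR(o);print(o['t'],np.round(o['tcp_pos'],1),'yaw',np.degrees(np.arctan2(R[1,0],R[0,0])).round(2),'F',np.round(np.mean(F,0),2),o['gripper_width'])
# wire centre row at columns left/right of flange -> ray plane
g=w['color'].min(2)
m=((w['color'].max(2)>225)&(w['color'].min(2)>205)).astype('uint8')
E
python3 st.py w7
```

```text
11.65 [505.  -24.4 262.8] yaw -20.01 F [-0.55  0.4  -5.04] 23.678902820810045
```

servo_tool(commands=[{"x":0,"y":0,"z":-0.001,"roll":0},{"x":0,"y":0,"z":-0.002,"roll":0},{"x":0,"y":0,"z":-0.0035,"roll":0},{"x":0,"y":0,"z":-0.005,"roll":0},{"x":0,"y":0,"z":-0.0065,"roll":0},{"x":0,"y":0,"z":-0.008,"roll":0},{"x":0,"y":0,"z":-0.009,"roll":0},{"x":0,"y":0,"z":-0.01,"roll":0}])

```text
t: 12.65
tcp_pos: [505.1, -24.4, 272.8]
ee_rot: [0.0, 0.985, -0.174, -0.0]
ft_force: [0.4, -0.6, -5.9]
gripper_width: 23.7
grip_force: 35.0
```

```bash
python3 st.py w8; python3 - <<'E'
from h import *
for n in ['w6','w7','w8']:
    w=load(n);e=w['color'].min(2)
    for c in (285,345): print(n,c,[ (r,int(e[r,c])) for r in range(200,330) if e[r,c]<200][:22])
    print(proj(w,[506,-24.5,112]))
E
```

```text
12.7 [505.2 -24.4 273. ] yaw -20.01 F [-0.22  0.05 -5.9 ] 23.986292262964334
w6 285 [(239, 193), (245, 188), (246, 175), (260, 174), (261, 97), (262, 130), (263, 150), (264, 157), (265, 147), (266, 143), (267, 138), (268, 139), (269, 137), (270, 140), (271, 137), (272, 135), (273, 138), (274, 139), (275, 138), (276, 139), (277, 138), (278, 172)]
w6 345 [(239, 180), (243, 199), (244, 177), (245, 144), (246, 135), (247, 184), (248, 158), (249, 154), (250, 156), (251, 163), (252, 160), (253, 188), (261, 117), (262, 98), (263, 130), (264, 160), (265, 122), (266, 121), (267, 108), (268, 79), (269, 78), (270, 81)]
[314.69188991 241.93239885]
w7 285 [(228, 199), (229, 166), (242, 179), (243, 183), (244, 192), (246, 190), (247, 102), (248, 56), (249, 75), (250, 97), (251, 116), (252, 112), (253, 93), (254, 91), (255, 85), (256, 87), (257, 81), (258, 72), (259, 63), (260, 65), (261, 123), (262, 129)]
w7 345 [(224, 182), (228, 180), (229, 143), (230, 133), (246, 165), (247, 56), (248, 60), (249, 67), (250, 48), (251, 54), (252, 57), (253, 44), (254, 52), (255, 62), (256, 85), (257, 82), (258, 59), (259, 43), (260, 52), (261, 102), (262, 142), (263, 156)]
[314.7651948  226.01484916]
w8 285 [(223, 193), (229, 163), (230, 182), (241, 182), (242, 190), (244, 173), (245, 82), (246, 71), (247, 95), (248, 112), (249, 111), (250, 106), (251, 103), (252, 84), (253, 81), (254, 82), (255, 82), (256, 85), (257, 58), (258, 40), (259, 52), (260, 81)]
w8 345 [(224, 197), (227, 199), (228, 170), (229, 137), (230, 172), (246, 178), (247, 65), (248, 45), (249, 61), (250, 52), (251, 48), (252, 49), (253, 71), (254, 86), (255, 70), (256, 52), (257, 35), (258, 41), (259, 42), (260, 60), (261, 108), (262, 128)]
[314.91752801 223.33433307]
```

servo_tool(commands=[{"x":0,"y":0,"z":-0.001,"roll":0},{"x":0,"y":0,"z":-0.003,"roll":0},{"x":0,"y":0,"z":-0.005,"roll":0},{"x":0,"y":0,"z":-0.007,"roll":0},{"x":0,"y":0,"z":-0.009,"roll":0},{"x":0,"y":0,"z":-0.0105,"roll":0},{"x":0,"y":0,"z":-0.0115,"roll":0},{"x":0,"y":0,"z":-0.012,"roll":0}])

```text
t: 13.7
tcp_pos: [505.1, -24.4, 284.8]
ee_rot: [-0.0, 0.985, -0.174, 0.0]
ft_force: [-0.2, -0.2, -5.9]
gripper_width: 24.0
grip_force: 35.0
```

```bash
python3 st.py w9; python3 - <<'E'
from h import *
s=snap('scene','s9');s0=load('scene0');w=load('w9')
print(proj(s,[506,-24.5,0]),proj(s,[506,-24.5,20]),proj(w,[506,-24.5,112]))
e=w['color'].min(2)
for c in (285,345): print(c,[(r,int(e[r,c])) for r in range(215,250) if e[r,c]<200][:10])
f=lambda q:cv2.resize(q[215:295,300:375],(400,427),interpolation=cv2.INTER_CUBIC)
cv2.imwrite('pics/m9.png',np.hstack([f(s0['color']),f(s['color'])]))
# template match of pail lower part for vertical shift
T=s0['color'][258:284,316:354];Rr=cv2.matchTemplate(s['color'][240:292,308:362],T,cv2.TM_CCOEFF_NORMED)
_,mx,_,l=cv2.minMaxLoc(Rr);y=Rr[:,l[0]];k=l[1];sub=k+0.5*(y[k-1]-y[k+1])/(y[k-1]-2*y[k]+y[k+1]) if 0<k<len(y)-1 else k
print(mx,'shift px',l[0]-8,sub-18)
E
```

```text
13.75 [505.1 -24.4 284.9] yaw -20.0 F [-0.48  0.54 -5.23] 23.905173702458868
[335.63664966 271.92825165] [335.80293588 266.66088402] [314.99000796 220.03930146]
285 [(223, 195), (228, 192), (229, 166), (239, 168), (240, 180), (241, 185), (242, 191), (243, 198), (244, 197), (245, 157)]
345 [(224, 187), (228, 181), (229, 141), (230, 142), (246, 177), (247, 53), (248, 41), (249, 51)]
0.9825140237808228 shift px 0 -6.0291605
```

View pics/m9.png

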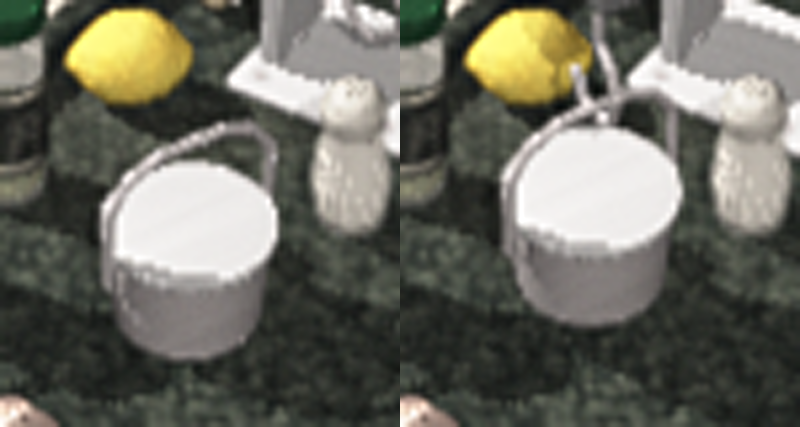

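The picture shows the pail hanging level on the hook. It has shifted 6.0 px up, so about 23 mm of lift. I'll trim it 2 mm and hold.

servo_tool(commands=[{"x":0,"y":0,"z":0.001,"roll":0},{"x":0,"y":0,"z":0.002,"roll":0},{"x":0,"y":0,"z":0.002,"roll":0},{"x":0,"y":0,"z":0.002,"roll":0},{"x":0,"y":0,"z":0.002,"roll":0},{"x":0,"y":0,"z":0.002,"roll":0},{"x":0,"y":0,"z":0.002,"roll":0},{"x":0,"y":0,"z":0.002,"roll":0}])

```text
t: 14.8
tcp_pos: [505.1, -24.4, 282.8]
ee_rot: [-0.0, 0.985, -0.174, 0.0]
ft_force: [-1.2, 0.2, -5.3]
gripper_width: 23.8
grip_force: 35.0
```

servo_tool(commands=[{"x":0,"y":0,"z":0,"roll":0},{"x":0,"y":0,"z":0,"roll":0},{"x":0,"y":0,"z":0,"roll":0},{"x":0,"y":0,"z":0,"roll":0},{"x":0,"y":0,"z":0,"roll":0},{"x":0,"y":0,"z":0,"roll":0},{"x":0,"y":0,"z":0,"roll":0},{"x":0,"y":0,"z":0,"roll":0}])

```text
t: 15.8
tcp_pos: [505.1, -24.4, 282.8]
ee_rot: [-0.0, 0.985, -0.174, 0.0]
ft_force: [-0.4, -0.1, -6.3]
gripper_width: 23.6
grip_force: 35.0
```

servo_tool(commands=[{"x":0,"y":0,"z":0,"roll":0},{"x":0,"y":0,"z":0,"roll":0},{"x":0,"y":0,"z":0,"roll":0},{"x":0,"y":0,"z":0,"roll":0},{"x":0,"y":0,"z":0,"roll":0},{"x":0,"y":0,"z":0,"roll":0},{"x":0,"y":0,"z":0,"roll":0},{"x":0,"y":0,"z":0,"roll":0}])

```text
t: 16.8
tcp_pos: [505.1, -24.4, 282.8]
ee_rot: [-0.0, 0.985, -0.174, -0.0]
ft_force: [-0.6, 0.7, -5.2]
gripper_width: 24.1
grip_force: 35.0
```

```bash
python3 st.py w10; python3 - <<'E'
from h import *
s=snap('scene','s10');s0=load('scene0')
def shift(s):
    T=s0['color'][258:284,316:354];Rr=cv2.matchTemplate(s['color'][240:292,308:362],T,cv2.TM_CCOEFF_NORMED)
    _,mx,_,l=cv2.minMaxLoc(Rr);y=Rr[:,l[0]];k=l[1];return mx,l[0]-8,k+0.5*(y[k-1]-y[k+1])/(y[k-1]-2*y[k]+y[k+1])-18
print(shift(s))
# riser from top0, scene0, w4 : orange mask
for n in ['top0','scene0']:
    im=load(n);h=cv2.cvtColor(im['color'],cv2.COLOR_BGR2HSV)
    m=cv2.inRange(h,(8,110,150 if n=='top0' else 120),(22,255,255))
    box=(150,250,240,320) if n=='top0' else (240,300,330,370)
    k=np.zeros_like(m);k[box[1]:box[3],box[0]:box[2]]=m[box[1]:box[3],box[0]:box[2]]
    cs=max(cv2.findContours(k,0,1)[0],key=cv2.contourArea);ap=cv2.approxPolyDP(cs,3,True)[:,0]
    print(n,cv2.contourArea(cs),ap.tolist(),cv2.minAreaRect(cs))
    print([np.round(onz(im,p,40),0).tolist() for p in ap.astype(float)])
E
```

```text
16.85 [505.1 -24.4 282.8] yaw -20.01 F [-0.34  0.54 -4.43] 23.888355832081782
(0.9790546894073486, 0, np.float32(-5.5620575))
top0 1413.5 [[172, 267], [164, 291], [216, 304], [224, 279]] ((193.96726989746094, 285.2088623046875), (55.07005310058594, 27.59813117980957), 14.620874404907227)
[[506.0, 291.0, 40.0], [455.0, 306.0, 40.0], [424.0, 194.0, 40.0], [477.0, 178.0, 40.0]]
scene0 1009.0 [[296, 314], [255, 337], [271, 359], [271, 351], [309, 329]] ((281.5247497558594, 333.1646728515625), (27.512205123901367, 50.10856628417969), 51.709835052490234)
[[476.0, 182.0, 40.0], [507.0, 293.0, 40.0], [438.0, 317.0, 40.0], [452.0, 301.0, 40.0], [422.0, 200.0, 40.0]]
```

servo_tool(commands=[{"x":0,"y":0,"z":-0.003,"roll":0},{"x":0,"y":0,"z":-0.01,"roll":0},{"x":0,"y":0,"z":-0.022,"roll":0},{"x":0,"y":0,"z":-0.037,"roll":0},{"x":0,"y":0,"z":-0.053,"roll":0},{"x":0,"y":0,"z":-0.068,"roll":0},{"x":0,"y":0,"z":-0.079,"roll":0},{"x":0,"y":0,"z":-0.085,"roll":0}])

```text
t: 17.9
tcp_pos: [505.3, -24.4, 368.7]
ee_rot: [-0.0, 0.985, -0.174, 0.001]
ft_force: [-1.0, -0.3, -6.4]
gripper_width: 23.8
grip_force: 35.0
```

servo_tool(commands=[{"x":-0.002,"y":-0.003,"z":0,"roll":-0.005},{"x":-0.006,"y":-0.011,"z":0,"roll":-0.01},{"x":-0.012,"y":-0.022,"z":0,"roll":-0.02},{"x":-0.02,"y":-0.036,"z":0,"roll":-0.03},{"x":-0.028,"y":-0.05,"z":0,"roll":-0.04},{"x":-0.035,"y":-0.063,"z":0,"roll":-0.05},{"x":-0.04,"y":-0.073,"z":0,"roll":-0.06},{"x":-0.042,"y":-0.078,"z":0,"roll":-0.07}])

```text
t: 18.9
tcp_pos: [492.2, 64.2, 367.8]
ee_rot: [-0.0, 0.99, -0.138, 0.0]
ft_force: [-0.6, -0.4, -5.0]
gripper_width: 23.7
grip_force: 35.0
```

```bash
python3 st.py w11; python3 - <<'E'
from h import *
t=load('top0');s=load('scene0')
for a,b in [((172,267),(255,337)),((164,291),(271,351)),((216,304),(309,329)),((224,279),(296,314))]:
    p,r=tri([(t,a),(s,b)]);print(np.round(p,1),r)
w=load('w11');o=ctrl.get_obs();print(np.round(o['joint_pos'],2))
h=cv2.cvtColor(w['color'],cv2.COLOR_BGR2HSV);m=cv2.inRange(h,(8,110,120),(22,255,255))
cs=max(cv2.findContours(m,0,1)[0],key=cv2.contourArea);print(cv2.contourArea(cs),cv2.approxPolyDP(cs,4,True)[:,0].tolist())
ap=cv2.approxPolyDP(cs,4,True)[:,0];print([np.round(onz(w,p,40),1).tolist() for p in ap.astype(float)])
cv2.imwrite('pics/m11.png',w['color'])
E
```

```text
18.95 [492.3  64.6 367.8] yaw -15.87 F [ 0.71  0.33 -5.48] 23.462304418108808
[507.3 292.3  38.7] [0.8, 0.8]
[452.2 303.5  43.9] [2.2, 2.2]
[425.2 195.4  33.5] [0.5, 0.5]
[478.1 179.1  35. ] [0.2, 0.2]
[-0.2   0.26  0.01  1.72 -0.    1.16 -2.03]
3957.5 [[142, 228], [148, 269], [236, 268], [231, 223]]
[[508.3, 291.6, 40.0], [454.0, 306.1, 40.0], [423.3, 193.4, 40.0], [483.1, 179.4, 40.0]]
```

View pics/m11.png

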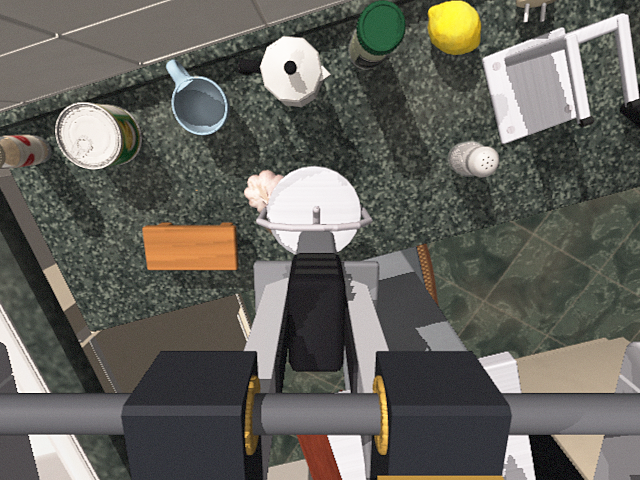

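The wrist picture shows the plank top with corners near (143,227), (235,224), (236,268), (148,269), clear of the pail. The pail hangs level, about 106 mm up, well above the garlic at (262,188). I'll carry it on smoothly.

servo_tool(commands=[{"x":-0.001,"y":-0.003,"z":0,"roll":0},{"x":-0.005,"y":-0.01,"z":0,"roll":0},{"x":-0.01,"y":-0.022,"z":0,"roll":-0.005},{"x":-0.017,"y":-0.037,"z":0,"roll":-0.01},{"x":-0.024,"y":-0.053,"z":0,"roll":-0.01},{"x":-0.032,"y":-0.07,"z":0,"roll":-0.015},{"x":-0.04,"y":-0.087,"z":0,"roll":-0.02},{"x":-0.048,"y":-0.104,"z":0,"roll":-0.02}])

```text
t: 19.95
tcp_pos: [474.5, 177.8, 367.8]
ee_rot: [0.0, 0.992, -0.129, -0.0]
ft_force: [0.4, 0.5, -5.8]
gripper_width: 23.7
grip_force: 35.0
```

servo_tool(commands=[{"x":-0.007,"y":-0.016,"z":0,"roll":0},{"x":-0.013,"y":-0.03,"z":0,"roll":0},{"x":-0.019,"y":-0.042,"z":0,"roll":0},{"x":-0.023,"y":-0.051,"z":0,"roll":0},{"x":-0.026,"y":-0.057,"z":0,"roll":0},{"x":-0.027,"y":-0.06,"z":0,"roll":0},{"x":-0.027,"y":-0.06,"z":0,"roll":0},{"x":-0.027,"y":-0.06,"z":0,"roll":0}])

```text
t: 20.95
tcp_pos: [464.3, 240.8, 367.8]
ee_rot: [0.0, 0.992, -0.13, 0.0]
ft_force: [1.2, -0.4, -4.9]
gripper_width: 23.9
grip_force: 35.0
```

```bash
python3 st.py w12; python3 - <<'E'
from h import *
from scipy.optimize import least_squares
o=ctrl.get_obs();R=toolR(o);w=load('w12')
def quad(n,box,v):
    im=load(n);h=cv2.cvtColor(im['color'],cv2.COLOR_BGR2HSV);m=cv2.inRange(h,(8,100,v),(22,255,255))
    k=np.zeros_like(m);k[box[1]:box[3],box[0]:box[2]]=m[box[1]:box[3],box[0]:box[2]]
    cs=max(cv2.findContours(k,0,1)[0],key=cv2.contourArea)[:,0].astype(float)
    g=np.array([onz(im,p,40)[:2] for p in cs],'float32');return cv2.minAreaRect(g)
print('riser',quad('top0',(150,250,240,320),150),quad('w11',(130,215,245,280),150),quad('w4',(70,205,170,280),150))
# hanging lid centre
g=w['color'].min(2);z=o['tcp_pos'][2]-261.8+62
c=proj(w,[*(o['tcp_pos'][:2]),z]);print('pred lid px',c)
m=np.zeros(g.shape,'uint8');cv2.circle(m,tuple(c.astype(int)),70,1,-1)
m=((g>195)&(m>0)).astype('uint8');cs=max(cv2.findContours(m,0,1)[0],key=cv2.contourArea)[:,0]
up=cs[(cs[:,1]<c[1]-8)];e=cv2.fitEllipse(up.astype('float32'));print(e,onz(w,e[0],z))
print('joints',np.round(o['joint_pos'],2))
s=snap('scene','s12');t=snap('top','t12')
E
```

```text
21.0 [464.3 240.8 367.8] yaw -14.9 F [ 0.28 -0.14 -5.39] 23.9102592246899
riser ((465.5436096191406, 242.08876037597656), (118.32189178466797, 58.6052131652832), 73.98207092285156) ((468.4259033203125, 242.22378540039062), (117.75926208496094, 62.801902770996094), 74.06212615966797) ((466.3219909667969, 239.131591796875), (116.84049987792969, 62.87741470336914), 73.94865417480469)
pred lid px [315.28446146 214.18219442]
((316.8948974609375, 211.01988220214844), (91.48112487792969, 92.66191101074219), 115.92313385009766) [466.86441588 238.52054729 168.01219989]
joints [-0.48  0.31 -0.07  1.65  0.02  1.18 -2.39]
```

servo_tool(commands=[{"x":0,"y":-0.002,"z":0.003,"roll":0},{"x":0,"y":-0.002,"z":0.01,"roll":0},{"x":0,"y":-0.002,"z":0.02,"roll":0},{"x":0,"y":-0.002,"z":0.031,"roll":0},{"x":0,"y":-0.002,"z":0.041,"roll":0},{"x":0,"y":-0.002,"z":0.049,"roll":0},{"x":0,"y":-0.002,"z":0.054,"roll":0},{"x":0,"y":-0.002,"z":0.056,"roll":0}])

```text
t: 22.1
tcp_pos: [464.7, 243.4, 311.6]
ee_rot: [-0.0, 0.992, -0.129, -0.0]
ft_force: [0.7, -0.1, -5.5]
gripper_width: 23.7
grip_force: 35.0
```

```bash
python3 st.py w13; python3 - <<'E'
from h import *
w=load('w13');s=snap('scene','s13');t=snap('top','t13');o=ctrl.get_obs()
u,v=proj(s,[466,242,50]).astype(int);f=cv2.resize(s['color'][v-50:v+40,u-45:u+45],(400,400),interpolation=cv2.INTER_CUBIC)
u,v=proj(t,[466,242,50]).astype(int);k=cv2.resize(t['color'][v-45:v+45,u-45:u+45],(400,400),interpolation=cv2.INTER_CUBIC)
cv2.imwrite('pics/m13.png',np.hstack([f,k]))
E
```

```text
22.15 [464.6 243.3 311.5] yaw -14.85 F [ 0.01 -0.15 -6.  ] 23.878067180896682
```

View pics/m13.png

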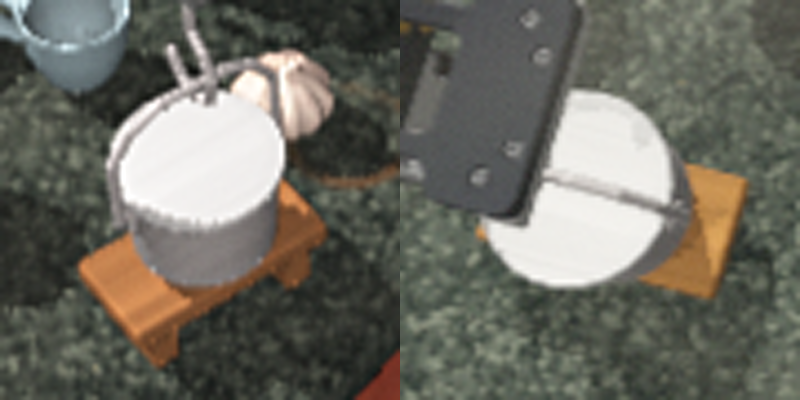

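The view shows the pail level just above the plank and about centred; its foot is wholly over it. Now a numeric check of the lid centre in the scene and top views before setting down.

```bash
python3 - <<'E'
from h import *
def lid(im,ctr,r,thr,z,lo=0):
    g=im['color'].min(2);m=np.zeros(g.shape,'uint8');c=proj(im,ctr);cv2.circle(m,tuple(np.round(c).astype(int)),r,1,-1)
    m=((g>thr)&(m>0)).astype('uint8');m=cv2.morphologyEx(m,cv2.MORPH_CLOSE,np.ones((5,5)));cs=max(cv2.findContours(m,0,1)[0],key=cv2.contourArea)
    e=cv2.fitEllipse(cv2.convexHull(cs));return np.round(e[0],1),np.round(e[1],1),np.round(onz(im,e[0],z),1)
for n,c,z in [('scene0',[506.5,-24.5,62],62),('s10',[505,-24.5,83],83),('s13',[465,242,112],112)]:
    print(n,[lid(load(n),c,24,th,z) for th in (170,190)])
im=load('s13');h=cv2.cvtColor(im['color'],cv2.COLOR_BGR2HSV)
# same lid measure, wrist w4 style with w13
w=load('w13');print('w13',lid(w,[465,242,112],60,190,112))
E
```

```text
scene0 [(array([335.2, 255.2]), array([28.5, 31.4]), array([508.1, -23.2,  62. ])), (array([334.8, 255.9]), array([24.2, 32.4]), array([507.4, -20.5,  62. ]))]
s10 [(array([335.5, 245.7]), array([33.6, 35.5]), array([516.4, -34.9,  83. ])), (array([335.7, 248.7]), array([27.9, 31.3]), array([508.8, -25.7,  83. ]))]
s13 [(array([282.6, 308.9]), array([37.1, 44.6]), array([468.6, 235.9, 112. ])), (array([282.8, 310.5]), array([33.5, 43.8]), array([465.2, 239.1, 112. ]))]
w13 (array([311.9, 211. ]), array([ 88.2, 101.1]), array([468.4, 245.6, 112. ]))
```

```bash
python3 - <<'E'
from h import *
t=load('t13');s=load('s13')
u,v=proj(t,[466,242,50]).astype(int);x0,y0=u-45,v-45
g=t['color'].min(2);m=np.zeros(g.shape,'uint8');m[y0+15:y0+70,x0+15:x0+70]=(g[y0+15:y0+70,x0+15:x0+70]>190)
cs=max(cv2.findContours(m,0,1)[0],key=cv2.contourArea)[:,0]-[x0,y0]
# true rim points: away from gripper (right of the gripper edge) 
rim=np.array([p for p in cs if (p[0]>36 and p[1]<30) or (p[1]>56) or (p[0]>55)],float)
rim=np.array([p for p in rim if not(30<p[1]<50 and p[0]<45)])
from scipy.optimize import least_squares
P=np.array([onz(t,p+[x0,y0],112)[:2] for p in rim])
r=least_squares(lambda q:np.hypot(*(P-q[:2]).T)-q[2],[465,242,44],loss='soft_l1');print('top circle',r.x,len(P),np.abs(r.fun).mean())
print('by eye',onz(t,(176/4.444+x0,189/4.444+y0),112))
# same on initial pail for bias
t0=load('top0');
# scene: body silhouette mid at mid height
u,v=proj(s,[466,242,50]).astype(int);a=(204/4.444+u-45,230/4.444+v-50)
for y in (236,239,242,245): print(y,proj(s,[465,y,85]),a)
print('riser scene check', [proj(s,[466+dx,242+dy,40]) for dx,dy in ((0,0),)])
E
```

```text
top circle [463.90630939 239.61835728  41.44441324] 39 0.6212991279601152
by eye [463.46917361 237.74561918 112.        ]
236 [284.25811715 317.5540724 ] (np.float64(282.9045904590459), np.float64(329.7551755175518))
239 [283.41042603 318.36528774] (np.float64(282.9045904590459), np.float64(329.7551755175518))
242 [282.56017736 319.17895059] (np.float64(282.9045904590459), np.float64(329.7551755175518))
245 [281.70735953 319.99507204] (np.float64(282.9045904590459), np.float64(329.7551755175518))
riser scene check [array([283.0687375 , 331.54437266])]
```

Estimates agree within about 3 mm of the plank centre (466,242). Setting down.

servo_tool(commands=[{"x":0.001,"y":0,"z":0.001,"roll":0},{"x":0.001,"y":0,"z":0.003,"roll":0},{"x":0.001,"y":0,"z":0.005,"roll":0},{"x":0.001,"y":0,"z":0.007,"roll":0},{"x":0.001,"y":0,"z":0.009,"roll":0},{"x":0.001,"y":0,"z":0.011,"roll":0},{"x":0.001,"y":0,"z":0.013,"roll":0},{"x":0.001,"y":0,"z":0.015,"roll":0}])

```text
t: 23.25
tcp_pos: [465.7, 243.0, 296.8]
ee_rot: [0.0, 0.992, -0.129, 0.0]
ft_force: [0.1, -0.4, -3.6]
gripper_width: 23.5
grip_force: 35.0
```

servo_tool(commands=[{"x":0,"y":0,"z":0.002,"roll":0},{"x":0,"y":0,"z":0.004,"roll":0},{"x":0,"y":0,"z":0.006,"roll":0},{"x":0,"y":0,"z":0.008,"roll":0},{"x":0,"y":0,"z":0.01,"roll":0},{"x":0,"y":0,"z":0.012,"roll":0},{"x":0,"y":0,"z":0.013,"roll":0},{"x":0,"y":0,"z":0.013,"roll":0}])

```text
t: 24.25
tcp_pos: [465.7, 243.4, 283.9]
ee_rot: [-0.0, 0.992, -0.129, 0.0]
ft_force: [1.3, 0.8, -1.1]
gripper_width: 23.5
grip_force: 35.0
```

```bash
python3 st.py w14
```

```text
24.3 [465.7 243.3 283.9] yaw -14.84 F [ 0.43  0.75 -2.17] 23.589259302911966
```

servo_tool(commands=[{"x":0,"y":0,"z":0.002,"roll":0},{"x":0,"y":0,"z":0.006,"roll":0},{"x":0,"y":0,"z":0.011,"roll":0},{"x":0,"y":0,"z":0.016,"roll":0},{"x":0,"y":0,"z":0.02,"roll":0},{"x":0,"y":0,"z":0.023,"roll":0},{"x":0,"y":0,"z":0.025,"roll":0},{"x":0,"y":0,"z":0.025,"roll":0}])

```text
t: 25.3
tcp_pos: [465.6, 243.1, 258.7]
ee_rot: [0.0, 0.992, -0.129, -0.0]
ft_force: [0.4, 0.9, -1.0]
gripper_width: 24.0
grip_force: 35.0
```

```bash
python3 st.py w15; python3 - <<'E'
from h import *
o=ctrl.get_obs();R=toolR(o)
w6=load('w6');
for n in ('w6','w15'):
    w=load(n);e=w['color'].min(2).astype(int)
    for c in (285,345): print(n,c,e[215:262,c].tolist())
# colour-crop correlation of the wire pattern between w6 and w15 (same rel. pose expected)
T=w6['color'][232:252,250:300];Rr=cv2.matchTemplate(load('w15')['color'][215:270,240:310],T,cv2.TM_CCOEFF_NORMED);print(cv2.minMaxLoc(Rr),'expect (10,17)')
t=snap('top','t15')
E
```

```text
25.35 [465.7 243.1 258.8] yaw -14.85 F [-0.92  0.46 -1.04] 23.592004780314074
w6 285 [244, 244, 245, 245, 245, 242, 239, 240, 242, 241, 243, 244, 244, 245, 246, 245, 245, 245, 244, 245, 245, 248, 247, 235, 193, 223, 238, 239, 231, 219, 188, 175, 236, 247, 244, 244, 244, 244, 243, 244, 245, 248, 249, 229, 233, 174, 97]
w6 345 [240, 239, 240, 240, 236, 238, 236, 237, 237, 235, 238, 240, 240, 240, 241, 242, 240, 238, 242, 242, 243, 243, 242, 217, 180, 202, 212, 201, 199, 177, 144, 135, 184, 158, 154, 156, 163, 160, 188, 243, 233, 230, 232, 231, 234, 230, 117]
w15 285 [242, 243, 241, 242, 240, 238, 239, 240, 241, 240, 241, 243, 242, 243, 246, 243, 243, 243, 245, 246, 245, 219, 194, 223, 237, 236, 227, 210, 176, 151, 231, 246, 241, 243, 243, 243, 242, 242, 245, 246, 247, 218, 174, 185, 199, 186, 100]
w15 345 [240, 235, 237, 239, 237, 236, 235, 235, 236, 233, 236, 238, 239, 238, 239, 239, 238, 236, 237, 240, 241, 241, 239, 239, 202, 189, 223, 231, 234, 229, 188, 163, 146, 221, 239, 233, 235, 236, 235, 237, 235, 233, 228, 231, 235, 232, 126]
(-0.0815829262137413, 0.8693161010742188, (20, 35), (13, 14)) expect (10,17)
```

servo_tool(commands=[{"x":-0.002,"y":0,"z":0,"roll":0},{"x":-0.007,"y":0,"z":0,"roll":0},{"x":-0.014,"y":0,"z":0,"roll":0},{"x":-0.022,"y":0,"z":0,"roll":0},{"x":-0.031,"y":0,"z":0,"roll":0},{"x":-0.04,"y":0,"z":0,"roll":0},{"x":-0.048,"y":0,"z":0,"roll":0},{"x":-0.055,"y":0,"z":0,"roll":0}])

```text
t: 26.4
tcp_pos: [411.9, 257.4, 258.9]
ee_rot: [-0.0, 0.992, -0.129, 0.0]
ft_force: [0.1, -0.0, -1.9]
gripper_width: 23.6
grip_force: 35.0
```

```bash
python3 st.py w16; python3 - <<'E'
from h import *
w=load('w16');o=ctrl.get_obs();t=snap('top','t16');s=snap('scene','s16')
def lid(im,ctr,r,thr,z):
    g=im['color'].min(2);m=np.zeros(g.shape,'uint8');c=proj(im,ctr);cv2.circle(m,tuple(np.round(c).astype(int)),r,1,-1)
    m=((g>thr)&(m>0)).astype('uint8');m=cv2.morphologyEx(m,cv2.MORPH_CLOSE,np.ones((9,9)));cs=max(cv2.findContours(m,0,1)[0],key=cv2.contourArea)
    e=cv2.fitEllipse(cv2.convexHull(cs));return np.round(e[0],1),np.round(e[1],1),np.round(onz(im,e[0],z),1)
print(lid(w,[466,242,102],62,190,102),lid(t,[466,242,102],28,180,102))
e=w['color'].min(2).astype(int);c=proj(w,[466,242,152]);print('wire pred',c)
for k in (285,315,345): print(k,int(c[1])-20,e[int(c[1])-20:int(c[1])+20,k].tolist())
E
```

```text
26.45 [411.  257.6 258.8] yaw -14.79 F [-0.7  -0.33 -1.14] 23.92419181218209
(array([316.9, 156. ]), array([113.1, 116.4]), array([466.6, 241.4, 102. ])) (array([183.7, 281.5]), array([43.1, 53.4]), array([465.1, 246.5, 102. ]))
wire pred [316.41545659 162.86774241]
285 142 [245, 246, 243, 242, 244, 244, 243, 243, 241, 240, 236, 241, 241, 239, 243, 230, 213, 231, 237, 232, 221, 201, 176, 140, 172, 255, 247, 244, 244, 245, 244, 240, 238, 235, 239, 237, 241, 241, 240, 239]
315 142 [242, 244, 243, 243, 240, 243, 243, 243, 241, 240, 238, 237, 239, 239, 240, 242, 239, 205, 222, 230, 233, 228, 197, 177, 140, 144, 238, 250, 243, 243, 242, 245, 241, 240, 236, 237, 236, 239, 239, 237]
345 142 [241, 242, 241, 242, 238, 241, 240, 240, 240, 240, 236, 237, 236, 237, 235, 236, 242, 238, 197, 221, 223, 221, 212, 169, 145, 107, 95, 197, 252, 240, 239, 241, 242, 242, 239, 235, 234, 236, 236, 238]
```

servo_tool(commands=[{"x":-0.005,"y":0,"z":-0.003,"roll":0},{"x":-0.005,"y":0,"z":-0.012,"roll":0},{"x":-0.005,"y":0,"z":-0.025,"roll":0},{"x":-0.005,"y":0,"z":-0.04,"roll":0},{"x":-0.005,"y":0,"z":-0.055,"roll":0},{"x":-0.005,"y":0,"z":-0.066,"roll":0},{"x":-0.005,"y":0,"z":-0.071,"roll":0},{"x":-0.005,"y":0,"z":-0.071,"roll":0}])

```text
t: 27.55
tcp_pos: [407.7, 258.5, 330.0]
ee_rot: [-0.0, 0.992, -0.129, 0.0]
ft_force: [0.1, 0.4, -1.4]
gripper_width: 23.9
grip_force: 35.0
```

servo_tool(commands=[{"x":0.005,"y":0.009,"z":0,"roll":-0.01},{"x":0.017,"y":0.031,"z":0,"roll":-0.03},{"x":0.034,"y":0.061,"z":0,"roll":-0.05},{"x":0.052,"y":0.094,"z":0,"roll":-0.08},{"x":0.07,"y":0.127,"z":0,"roll":-0.1},{"x":0.088,"y":0.16,"z":0,"roll":-0.13},{"x":0.105,"y":0.19,"z":0,"roll":-0.15},{"x":0.12,"y":0.218,"z":0,"roll":-0.17}])

```text
t: 28.55
tcp_pos: [467.5, 14.8, 329.3]
ee_rot: [0.0, 0.999, -0.045, -0.0]
ft_force: [0.4, 0.8, -2.6]
gripper_width: 23.6
grip_force: 35.0
```

```bash
cat > go.py <<'E'
from h import *
import sys
x,y,z,yaw=map(float,sys.argv[1:5]);o=ctrl.get_obs();R=toolR(o);Y=np.degrees(np.arctan2(R[1,0],R[0,0]))
print(o['t'],o['tcp_pos'],Y,'delta tool',R.T@(np.array([x,y,z])-o['tcp_pos']),'roll',np.radians(Y-yaw),np.round(o['joint_pos'],2))
E
python3 go.py 530.7 -231.8 330 5.37
```

```text
28.55 [467.48375224  14.79913038 329.33946739] -5.124454877639701 delta tool [ 84.98902532 239.96744912  -0.59188097] roll -0.18316279081679143 [-0.11  0.25  0.02  1.85 -0.01  1.05 -1.75]
```

servo_tool(commands=[{"x":0.012,"y":0.033,"z":0,"roll":-0.025},{"x":0.025,"y":0.069,"z":0,"roll":-0.05},{"x":0.038,"y":0.106,"z":0,"roll":-0.08},{"x":0.051,"y":0.143,"z":0,"roll":-0.11},{"x":0.063,"y":0.178,"z":0,"roll":-0.14},{"x":0.074,"y":0.208,"z":0,"roll":-0.16},{"x":0.082,"y":0.231,"z":0,"roll":-0.178},{"x":0.085,"y":0.24,"z":0,"roll":-0.183}])

```text
t: 29.55
tcp_pos: [530.1, -231.8, 329.0]
ee_rot: [0.0, 0.999, 0.046, -0.001]
ft_force: [-0.1, 0.4, -2.0]
gripper_width: 23.4
grip_force: 35.0
```

servo_tool(commands=[{"x":0,"y":0,"z":0,"roll":0},{"x":0,"y":0,"z":0,"roll":0},{"x":0,"y":0,"z":0,"roll":0},{"x":0,"y":0,"z":0,"roll":0},{"x":0,"y":0,"z":0,"roll":0},{"x":0,"y":0,"z":0,"roll":0},{"x":0,"y":0,"z":0,"roll":0},{"x":0,"y":0,"z":0,"roll":0}])

```text
t: 30.55
tcp_pos: [531.0, -229.7, 329.8]
ee_rot: [0.0, 0.999, 0.047, -0.0]
ft_force: [1.2, -0.5, -0.5]
gripper_width: 23.8
grip_force: 35.0
```

```bash
python3 go.py 530.7 -231.8 166.3 5.37; python3 - <<'E'
from h import *
w=snap('wrist','w17');w3=load('w3')
# is the dock unmoved in view? compare predicted dock corners; compare flange in hand to w9
a=load('w9')['color'][250:300,250:380];R=cv2.matchTemplate(w['color'][235:315,240:390],a,cv2.TM_CCOEFF_NORMED);print(cv2.minMaxLoc(R),'expect (10,15)')
E
```

```text
30.55 [ 530.98566205 -229.68617261  329.75914292] 5.368122378493117 delta tool [ -0.47820611   2.07535156 163.45918606] roll -3.277067740136143e-05 [ 0.31  0.43  0.08  1.58 -0.03  1.14 -1.08]
(0.3119981586933136, 0.9205315113067627, (20, 0), (10, 15)) expect (10,15)
```

servo_tool(commands=[{"x":-0.0005,"y":0.002,"z":0,"roll":0},{"x":-0.0005,"y":0.002,"z":0.005,"roll":0},{"x":-0.0005,"y":0.002,"z":0.017,"roll":0},{"x":-0.0005,"y":0.002,"z":0.032,"roll":0},{"x":-0.0005,"y":0.002,"z":0.048,"roll":0},{"x":-0.0005,"y":0.002,"z":0.06,"roll":0},{"x":-0.0005,"y":0.002,"z":0.068,"roll":0},{"x":-0.0005,"y":0.002,"z":0.07,"roll":0}])

```text
t: 31.6
tcp_pos: [530.5, -231.6, 259.2]
ee_rot: [-0.0, 0.999, 0.047, -0.0]
ft_force: [0.0, 0.5, -1.2]
gripper_width: 24.0
grip_force: 35.0
```

servo_tool(commands=[{"x":0,"y":0,"z":0.004,"roll":0},{"x":0,"y":0,"z":0.014,"roll":0},{"x":0,"y":0,"z":0.027,"roll":0},{"x":0,"y":0,"z":0.042,"roll":0},{"x":0,"y":0,"z":0.057,"roll":0},{"x":0,"y":0,"z":0.07,"roll":0},{"x":0,"y":0,"z":0.078,"roll":0},{"x":0,"y":0,"z":0.08,"roll":0}])

```text
t: 32.6
tcp_pos: [530.5, -231.6, 179.2]
ee_rot: [-0.0, 0.999, 0.047, -0.0]
ft_force: [-0.6, -0.5, -1.3]
gripper_width: 23.7
grip_force: 35.0
```

```bash
python3 go.py 530.7 -231.8 166.3 5.37; python3 st.py w18
```

```text
32.6 [ 530.48941106 -231.60133235  179.1754624 ] 5.371274309846736 delta tool [ 0.20022606  0.22243629 12.87523903] roll 2.2240902516132152e-05 [ 0.32  0.58  0.06  1.77 -0.05  0.79 -1.07]
32.65 [ 530.6 -231.7  179.4] yaw 5.37 F [ 0.64 -1.64 -0.61] 23.524034022823646
```

servo_tool(commands=[{"x":0,"y":0,"z":0.002,"roll":0},{"x":0,"y":0,"z":0.005,"roll":0},{"x":0,"y":0,"z":0.008,"roll":0},{"x":0,"y":0,"z":0.0105,"roll":0},{"x":0,"y":0,"z":0.012,"roll":0},{"x":0,"y":0,"z":0.0128,"roll":0},{"x":0,"y":0,"z":0.0128,"roll":0},{"x":0,"y":0,"z":0.0128,"roll":0}])

```text
t: 33.65
tcp_pos: [530.8, -231.7, 167.1]
ee_rot: [0.0, 0.999, 0.047, 0.0]
ft_force: [0.1, 0.4, -0.6]
gripper_width: 23.9
grip_force: 35.0
```

```bash
python3 go.py 530.7 -231.8 166.3 5.37; python3 st.py w19
```

```text
33.65 [ 530.76745947 -231.70617249  167.06078363] 5.373558413462811 delta tool [-0.07608693  0.0870388   0.76077667] roll 6.210603107333786e-05 [ 0.32  0.6   0.06  1.78 -0.05  0.77 -1.07]
33.7 [ 530.8 -231.7  167.1] yaw 5.37 F [-0.12 -0.44 -1.1 ] 23.88455995804366
```

servo_tool(commands=[{"x":0,"y":0,"z":0.0008,"roll":0},{"x":0,"y":0,"z":0.0008,"roll":0},{"x":0,"y":0,"z":0.0008,"roll":0},{"x":0,"y":0,"z":0.0008,"roll":0},{"x":0,"y":0,"z":0.0008,"roll":0},{"x":0,"y":0,"z":0.0008,"roll":0},{"x":0,"y":0,"z":0.0008,"roll":0},{"x":0,"y":0,"z":0.0008,"roll":0}])

```text
t: 34.7
tcp_pos: [530.8, -231.7, 166.3]
ee_rot: [0.0, 0.999, 0.047, 0.0]
ft_force: [0.4, -0.1, 0.3]
gripper_width: 23.6
grip_force: 35.0
```

servo_tool(commands=[{"x":0,"y":0,"z":0,"roll":0},{"x":0,"y":0,"z":0,"roll":0},{"x":0,"y":0,"z":0,"roll":0},{"x":0,"y":0,"z":0,"roll":0},{"x":0,"y":0,"z":0,"roll":0},{"x":0,"y":0,"z":0,"roll":0},{"x":0,"y":0,"z":0,"roll":0},{"x":0,"y":0,"z":0,"roll":0}], fingers=1)

```text
t: 35.7
tcp_pos: [530.7, -231.7, 166.2]
ee_rot: [-0.0, 0.999, 0.047, -0.0]
ft_force: [0.0, 0.1, 0.9]
gripper_width: 93.5
grip_force: 0.0
```

servo_tool(commands=[{"x":0,"y":0,"z":-0.003,"roll":0},{"x":0,"y":0,"z":-0.012,"roll":0},{"x":0,"y":0,"z":-0.03,"roll":0},{"x":0,"y":0,"z":-0.055,"roll":0},{"x":0,"y":0,"z":-0.085,"roll":0},{"x":0,"y":0,"z":-0.112,"roll":0},{"x":0,"y":0,"z":-0.13,"roll":0},{"x":0,"y":0,"z":-0.135,"roll":0}])

```text
t: 36.7
tcp_pos: [531.3, -232.0, 303.0]
ee_rot: [0.001, 0.999, 0.047, 0.001]
ft_force: [0.0, 0.3, 0.3]
gripper_width: 94.0
grip_force: 0.0
```

servo_tool(commands=[{"x":-0.006,"y":0,"z":0,"roll":-0.048},{"x":-0.006,"y":0,"z":0,"roll":-0.048},{"x":-0.006,"y":0,"z":0,"roll":-0.048},{"x":-0.006,"y":0,"z":0,"roll":-0.048},{"x":-0.006,"y":0,"z":0,"roll":-0.048},{"x":-0.006,"y":0,"z":0,"roll":-0.048},{"x":-0.006,"y":0,"z":0,"roll":-0.048},{"x":-0.006,"y":0,"z":0,"roll":-0.048}])

```text
t: 37.7
tcp_pos: [524.7, -232.3, 301.2]
ee_rot: [0.0, 0.997, 0.071, 0.0]
ft_force: [-0.5, 0.9, 0.2]
gripper_width: 94.2
grip_force: 0.0
```

```bash
python3 go.py 524.3 -232.6 301.4 8.07; python3 - <<'E'
from h import *
w=snap('wrist','w20');w3=load('w3')
def sh(n,a,b,x0,y0,x1,y1,p=8):
    T=a['color'][y0:y1,x0:x1];R=cv2.matchTemplate(b['color'][y0-p:y1+p,x0-p:x1+p],T,cv2.TM_CCOEFF_NORMED);m=cv2.minMaxLoc(R);print(n,round(m[1],3),np.array(m[3])-p)
sh('flange+grip',w3,w,276,185,365,260);sh('stand',w3,w,268,132,368,180);sh('salt/bg',w3,w,400,100,520,200)
t=snap('top','t20');t0=load('top0');s=snap('scene','s20');s0=load('scene0')
for n,b in dict(lemon=(352,194,385,226),herb=(310,182,338,218),moka=(266,188,300,230),tub=(450,182,490,222),beans=(152,192,194,234),garlic=(236,250,266,282),salt=(355,262,380,288),mug=(215,188,248,226),riser=(196,270,228,306)).items(): sh(n,t0,t,*b)
g=t['color'].min(2);m=np.zeros(g.shape,'uint8');c=proj(t,[466,242,102]);cv2.circle(m,tuple(np.round(c).astype(int)),30,1,-1);m=((g>180)&(m>0)).astype('uint8');m=cv2.morphologyEx(m,cv2.MORPH_CLOSE,np.ones((5,5)))
cs=max(cv2.findContours(m,0,1)[0],key=cv2.contourArea);e=cv2.fitEllipse(cv2.convexHull(cs));print('lid',e,onz(t,e[0],102))
E
```

```text
37.7 [ 524.72838234 -232.26395908  301.19409744] 8.1210975871918 delta tool [-0.47154854  0.27216146 -0.20591478] roll 0.0008918211363217859 [ 0.33  0.44  0.06  1.63 -0.03  1.07 -1.03]
flange+grip 0.98 [0 1]
stand 0.969 [0 1]
salt/bg 0.987 [1 1]
lemon 0.998 [0 0]
herb 0.99 [0 0]
moka 0.999 [0 0]
tub 0.128 [-8  8]
beans 0.999 [0 0]
garlic 0.995 [0 0]
salt 0.994 [0 0]
mug 0.998 [0 0]
riser 0.531 [0 0]
lid ((186.58099365234375, 280.6946716308594), (42.50787353515625, 46.4775276184082), 97.94482421875) [466.59591714 240.72934559 102.        ]
```

```bash
python3 -c "
from workcell import ctrl
print(ctrl.job_done())"
```

```text
the job is handed in; nothing more can be done
None
```

The job is handed in at about 38 s: I held the pail about 21 mm up for 2 s (roughly 0.38 kg), set it within about 2 mm of the plank's centre, and hung the scale back in its stand; bystanders checked had not moved, but the arm hid the tub in the last view.

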